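# Stir a heap of sintering beads level in its dish

### The job

The sintering beads were tipped in a heap at one side of the grey dish. Take the stirring rod with the blue handle from the hanger, lifting its collar clear of the upturned front lip, and stir the beads with it until they lie in a single layer, none on top of another, with beads on every side of the dish, ready for crowns to be set on them; keep every bead in the dish, do not shove the dish about or press the rod hard on it, and do not touch the beads with the gripper. Then hang the rod back in its place on the hanger and leave the other things as they are.

Things in the scene. Friction and masses are not known exactly. Their poses are not given: they have to be found in the camera images.
- dish: Round dark-grey ceramic dish, loose on the bench, about 0.65 kg, 123 mm across, 34 mm high with its rounded rim. Flat inner floor 8 mm above the underside; upright inner wall, about 108 mm across inside. It slides if a bead is wedged between rod and wall. Origin: centre of its underside, z up.
- bead_1: Ivory zirconia bead 1 of 8: a cylinder 14 mm across and 12 mm long, 11 g. Origin: its centre, z along its axis. Standing or lying on the dish floor its origin is 14 to 15 mm above the dish's underside, on top of another bead about 26 mm. At the start the eight stand on end in a heap at one side of the dish, six below and two on top.
- bead_2: Ivory zirconia bead 2 of 8: a cylinder 14 mm across and 12 mm long, 11 g. Origin: its centre, z along its axis. Standing or lying on the dish floor its origin is 14 to 15 mm above the dish's underside, on top of another bead about 26 mm. At the start the eight stand on end in a heap at one side of the dish, six below and two on top.
- bead_3: Ivory zirconia bead 3 of 8: a cylinder 14 mm across and 12 mm long, 11 g. Origin: its centre, z along its axis. Standing or lying on the dish floor its origin is 14 to 15 mm above the dish's underside, on top of another bead about 26 mm. At the start the eight stand on end in a heap at one side of the dish, six below and two on top.
- bead_4: Ivory zirconia bead 4 of 8: a cylinder 14 mm across and 12 mm long, 11 g. Origin: its centre, z along its axis. Standing or lying on the dish floor its origin is 14 to 15 mm above the dish's underside, on top of another bead about 26 mm. At the start the eight stand on end in a heap at one side of the dish, six below and two on top.
- bead_5: Ivory zirconia bead 5 of 8: a cylinder 14 mm across and 12 mm long, 11 g. Origin: its centre, z along its axis. Standing or lying on the dish floor its origin is 14 to 15 mm above the dish's underside, on top of another bead about 26 mm. At the start the eight stand on end in a heap at one side of the dish, six below and two on top.
- bead_6: Ivory zirconia bead 6 of 8: a cylinder 14 mm across and 12 mm long, 11 g. Origin: its centre, z along its axis. Standing or lying on the dish floor its origin is 14 to 15 mm above the dish's underside, on top of another bead about 26 mm. At the start the eight stand on end in a heap at one side of the dish, six below and two on top.
- bead_7: Ivory zirconia bead 7 of 8: a cylinder 14 mm across and 12 mm long, 11 g. Origin: its centre, z along its axis. Standing or lying on the dish floor its origin is 14 to 15 mm above the dish's underside, on top of another bead about 26 mm. At the start the eight stand on end in a heap at one side of the dish, six below and two on top.
- bead_8: Ivory zirconia bead 8 of 8: a cylinder 14 mm across and 12 mm long, 11 g. Origin: its centre, z along its axis. Standing or lying on the dish floor its origin is 14 to 15 mm above the dish's underside, on top of another bead about 26 mm. At the start the eight stand on end in a heap at one side of the dish, six below and two on top.
- stirrer: Stirring rod hanging upright in the hanger, 175 mm long, about 80 g. Origin on its axis at the underside of its steel collar, z up to the handle. Collar: disc 30 mm across, 5 mm thick. Square blue handle, 16 x 16 mm, sides along x and y, from 5 to 55 mm above the origin. Below, a steel rod 8 mm across with a dark rubber foot 12 mm across, 16 mm long, ends 120 mm below the origin.
- stirrer_tip (a point): Centre of the bottom of the stirring rod's rubber foot, 120 mm below the rod's origin.
- spatula: Flat plaster spatula with a brown wooden handle, hanging in the other fork of the hanger, same collar and handle sizes as the stirring rod, blade 24 mm wide. Not needed; leave it hanging. Origin: underside of its collar.
- hanger: Tool hanger fixed to the bench: dark foot plate, aluminium post, and a cross plate with two level forks pointing to its -x. Origin on the bench, z up, y along the cross plate. A fork is two tines 8 mm wide, 14 mm apart, tops 150 mm above the bench; a tool hangs between them, its collar lying on top. The tines' front ends, 28 mm in front (-x) of the seat centre, turn up in a lip 10 mm high.
- seat_left (a point): Seat of the left (+y) fork, where the centre of a hung tool's collar underside belongs: 55 mm in front (-x) of the hanger's origin, 55 mm to its left, 150 mm up; axes as the hanger's. The lip's inner face is 24 mm in front of it, a back stop as high as the lip 22 mm behind it.
- seat_right (a point): Seat of the right (-y) fork, likewise 55 mm to the right. The stirring rod starts in one of the two seats, the spatula in the other.
- bead_jar: White lidded screw jar, 52 mm across, 55 mm high, a bystander. Origin: centre of its underside.
- paste_tin: Round tin of polishing paste with a red lid, 58 mm across, 26 mm high, a bystander. Origin: centre of its underside.
- model_dark: Dental model, dark teeth on a plaster base, 60 x 68 x 28 mm, a bystander. Origin: centre of its underside.
Things that resemble listed ones, but are neither listed nor needed, are in the scene too. What is shaped like the stirrer but orange or purple is not meant.

How it is judged:
On the way, in this order (a step that is already met when the one before it is completed fails the run):
1. the stirring rod is out of the hanger (distance between stirrer and seat_left above 0.06 m and distance between stirrer and seat_right above 0.06 m), for 0.2 s.
2. the rod's foot is down inside the dish (z of stirrer_tip in the frame of dish below 0.026 m and horizontal distance between stirrer_tip and dish below 0.052 m), for 1 s.
At the end, for the whole second after the job is handed in: All eight beads lie in one layer in the dish (centres under 18.5 mm above its underside), one or more of them over 10 mm out from the middle on each of its four sides; the rod hangs upright in a seat of the hanger (within 11 mm sideways, 4 mm in height, tilt under 0.1 rad); all is at rest (z of each of bead_1, bead_2, bead_3, bead_4, bead_5, bead_6, bead_7, bead_8 in the frame of dish below 0.0185 m and x of any of bead_1, bead_2, bead_3, bead_4, bead_5, bead_6, bead_7, bead_8 in the frame of dish above 0.01 m and x of any of bead_1, bead_2, bead_3, bead_4, bead_5, bead_6, bead_7, bead_8 in the frame of dish below -0.01 m and y of any of bead_1, bead_2, bead_3, bead_4, bead_5, bead_6, bead_7, bead_8 in the frame of dish above 0.01 m and y of any of bead_1, bead_2, bead_3, bead_4, bead_5, bead_6, bead_7, bead_8 in the frame of dish below -0.01 m and horizontal distance between each of bead_1, bead_2, bead_3, bead_4, bead_5, bead_6, bead_7, bead_8 and dish below 0.055 m and linear speed of each of bead_1, bead_2, bead_3, bead_4, bead_5, bead_6, bead_7, bead_8, stirrer, dish below 0.02 m/s and ((horizontal distance between stirrer and seat_left below 0.011 m and z of stirrer in the frame of seat_left between -0.004 and 0.004 m) or (horizontal distance between stirrer and seat_right below 0.011 m and z of stirrer in the frame of seat_right between -0.004 and 0.004 m)) and angle between stirrer's own z axis and vertical below 0.1 rad and angle between dish's own z axis and vertical below 0.05 rad); the robot touches nothing.
It fails at once if a bead leaves the dish (horizontal distance between any of bead_1, bead_2, bead_3, bead_4, bead_5, bead_6, bead_7, bead_8 and dish above 0.066 m).
It fails at once if the dish is shoved more than 50 mm or tipped (distance of dish from where it was at the start of the episode above 0.05 m or angle between dish's own z axis and vertical above 0.2 rad).
It fails at once if the rod is pressed on the dish with more than 30 N (contact force between stirrer and dish above 30 N).
It fails at once if the gripper touches the beads (contact force between the fingers and bead_1 above 0.5 N or contact force between the fingers and bead_2 above 0.5 N or contact force between the fingers and bead_3 above 0.5 N or contact force between the fingers and bead_4 above 0.5 N or contact force between the fingers and bead_5 above 0.5 N or contact force between the fingers and bead_6 above 0.5 N or contact force between the fingers and bead_7 above 0.5 N or contact force between the fingers and bead_8 above 0.5 N).
It fails at once if the spatula is taken from its place, or the jar, the tin or the dental model is shifted by more than 30 mm (distance of any of spatula, bead_jar, paste_tin, model_dark from where it was at the start of the episode above 0.03 m).
It also fails if it takes over 64 s, if anything falls off the work surface, if the arm or the gripper's body presses on something with over 40 N, if the wrist force passes 120 N, or if a joint passes its speed limit or range.

### The arm

A 6-joint arm with a two-finger parallel gripper is mounted at the origin on a cart in front of the work surface, level with it; the furniture and walls round the work are solid. World frame = base frame: x ahead of the robot, y to its left, z up, the work surface at z = 0. Lengths are in m, angles in rad, forces in N, time in s.
With the tool pointing down it reaches from about 0.225 to 0.875 m from the base axis. Payload 3.4 kg.
Tool frame: the origin (TCP) lies midway between the tips of the shut fingers; the grasp point (between the pads) lies 19 mm behind it; z points along the fingers, y is the direction in which the jaws open and shut (so a half turn about z gives the same grasp; the last joint's range is limited). The gripper opens to 85 mm and grips with 20 to 120 N. Pads are 22 mm wide; open, the fingers measure 114 mm over their backs; the gripper's body (76 mm by 85 mm) begins 54 mm behind the grasp point. The pads swing forward as they close: fully open they stand 13 mm farther back than shut.
Start: joints at [0.992, 0.276, 1.505, -0, 1.361, -0.121], TCP at [0.254, 0.516, 0.231] pointing down, gripper open.
Joint ranges: [-2.89, 2.89], [-0.75, 2.08], [0.22, 2.7], [-1.18, 4.32], [0.11, 2.71], [-2.7, 2.7]. Speed limits (rad/s): [2.57, 2.57, 3.14, 3.14, 3.14, 3.14].

### API

Orientations are given as a unit quaternion [w, x, y, z].
In Python, from rig import manip, optics, ticket gives the robot as it stands.
- The arm moves only by the shell command python3 -m pendant 'ROWS' [FORCE]. ROWS is JSON, a list of rows, each an object with "gripper": the finger opening in mm, from 0 to 85.4; "delta_pos": the shift along the tool's x, y, z in mm, a list of three; "spin": the turn about the tool's z in rad. A call has 1 to 20 rows; each row is the pose to reach, as a shift and turn from the pose commanded when the call began, along the tool's axes at that moment; what a row does not reach only later rows make up. A row lasts 1/10 s, in which the tool goes at most 50 mm and 8.59 degrees, less where a joint would pass 70% of its speed; a pose out of reach is approached as far as the arm can. A call with a gripper value outside its range is refused whole. The fingers move at their own pace and stop on an object; FORCE is the grip in N (left out, the last holds). Time passes only in rows, so rows that repeat a pose let the fingers close. It gives the time, the measured TCP pose, the force and the opening at its end, in the units of the state.
- manip.get_state(): the state, without advancing time (a new reading comes with each control period).
- optics.get_image(name): name is "scene" or "top" or "wrist"; returns the picture (384x512x3 uint8, blue, green, red); there is no depth.
- optics.camera_model(name): a dict with "fovy" (degrees; the focal length in pixels is half the picture's height over the tangent of half this angle, whatever the lens; pixels are square), "cx", "cy" (the principal point, pixels), "xyz" and "orientation" of the camera in the world. Camera axes: x right, y down, z forward; pixel columns grow to the right and rows downward; lengths in m; the calibration is good to about 2 mm. A picture is of the moment at which its call begins: read the wrist's pose just before it. camera_model takes no time and is no camera call; for the wrist camera it gives the pose at the moment of the call.
- ticket.sign_off(): hands the job in, once; it reports no verdict.
The state is a dict: "clock": time; "qpos": joint angles; "qd": joint speeds; "effort": joint torques, N m; "position": TCP position; "ee_rot": TCP orientation; "contact_force": force on the tool from outside, world axes, zero at the start; "moment": the same for the moment, N m; "width": finger opening in m.
Only numpy, scipy, OpenCV 4.12 (cv2) and the standard library are available. Lean on these libraries where they do the work, as an engineer would, in place of code of your own. Each camera call takes 0.05 s, during which the arm holds its last target.

## Working session

There is one attempt and no reset: what is moved stays moved. The work goes in short steps, Python scripts to look and compute and a shell command to move; the robot and the scene stay as the last step left them, time stands still between calls to the robot, and variables do not carry over. Pictures are saved under pics/ and viewed, and the job is handed in when it is done.

```bash
ls; mkdir -p pics; python3 - <<'E'
from rig import manip, optics, ticket
import cv2
for n in ("scene","top","wrist"):
    m=optics.camera_model(n); print(n,m)
    cv2.imwrite(f"pics/{n}0.png",optics.get_image(n))
print(manip.get_state())
E
```

```text
pics
scene {'fovy': 56.884964854151185, 'cx': 254.77601893785567, 'cy': 187.70931403047317, 'xyz': array([ 0.19493756, -0.55324253,  0.88225239]), 'orientation': array([-0.30693274,  0.90025693, -0.29409867,  0.09399858])}
top {'fovy': 48.33534353870426, 'cx': 255.5202113408176, 'cy': 192.1617100605422, 'xyz': array([ 0.41051948, -0.04730986,  1.14541178]), 'orientation': array([-0.03130044,  0.71167146, -0.70010333,  0.04898301])}
wrist {'fovy': 62.82237039137178, 'cx': 257.73183575616844, 'cy': 191.86807828171982, 'xyz': array([0.19175614, 0.54620065, 0.37390281]), 'orientation': array([0.11604978, 0.84118755, 0.52326358, 0.07163224])}
{'clock': 0.15, 'qpos': array([ 9.91991189e-01,  2.76451524e-01,  1.50584766e+00,  2.11151424e-05,
        1.36071114e+00, -1.21013357e-01]), 'qd': array([-0.00102361, -0.00069191, -0.0030726 ,  0.00094999, -0.00112275,
       -0.00046872]), 'effort': array([ 1.14719714e-03, -4.17146766e+01, -2.46032971e+01, -2.16622429e-04,
        7.64335971e-03,  3.13686826e-05]), 'position': array([0.25391625, 0.51545281, 0.23063528]), 'ee_rot': array([-2.52695656e-04,  2.26904445e-01,  9.73916768e-01, -6.62342678e-04]), 'contact_force': array([ 0.56274317,  0.89282659, -0.1684537 ]), 'moment': array([-0.02060867, -0.06043622,  0.02849703]), 'width': 0.08531667715607319}
```

View pics/scene0.png

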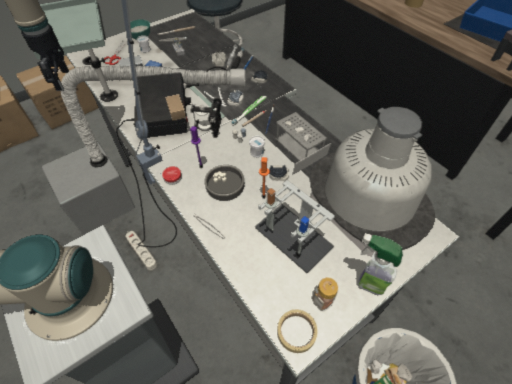

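View pics/top0.png

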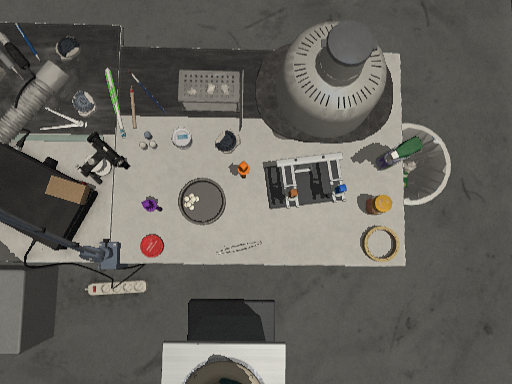

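View pics/wrist0.png

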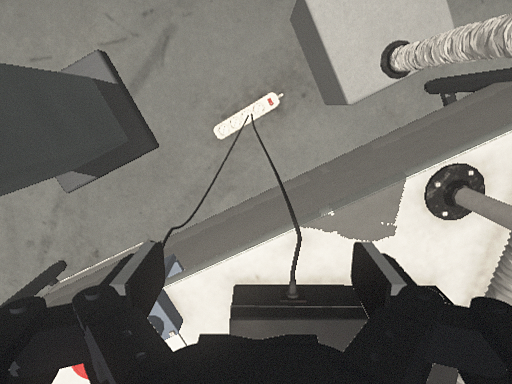

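Candidates for the rod in the top view: blue-handled at (341,188), which matches the description. The others are orange (243,170), purple (151,204) and the brown-handled spatula (293,194). I'll check the choice in close crops.

```bash
cat > h.py <<'E'
import numpy as np, cv2
from scipy.spatial.transform import Rotation as R
from rig import manip, optics
def rot(q): return R.from_quat([q[1],q[2],q[3],q[0]]).as_matrix()
def cam(n):
    m=optics.camera_model(n); f=192/np.tan(np.radians(m['fovy'])/2)
    return m['xyz'],rot(m['orientation']),f,m['cx'],m['cy']
def ray(c,px):
    p,M,f,cx,cy=c; d=M@np.array([(px[0]-cx)/f,(px[1]-cy)/f,1]); return p,d/np.linalg.norm(d)
def onz(c,px,z):
    p,d=ray(c,px); return p+d*(z-p[2])/d[2]
def proj(c,P):
    p,M,f,cx,cy=c; v=M.T@(np.asarray(P)-p); return np.array([cx+f*v[0]/v[2],cy+f*v[1]/v[2]])
def tri(c1,a,c2,b):
    p,d=ray(c1,a); q,e=ray(c2,b)
    A=np.stack([d,-e],1); s=np.linalg.lstsq(A,q-p,rcond=None)[0]
    return (p+d*s[0]+q+e*s[1])/2, np.linalg.norm(p+d*s[0]-q-e*s[1])
def crop(img,x0,y0,x1,y1,k): return cv2.resize(img[y0:y1,x0:x1],None,fx=k,fy=k,interpolation=cv2.INTER_CUBIC)
E
python3 - <<'E'
from h import *
t=cv2.imread('pics/top0.png');s=cv2.imread('pics/scene0.png')
a=crop(t,255,140,355,215,4);b=crop(s,240,170,340,270,4)
b=b[:400,:400];a=cv2.copyMakeBorder(a,0,100,0,0,cv2.BORDER_CONSTANT)
cv2.imwrite('pics/c1.png',np.hstack([a,b]))
a=crop(t,170,165,230,235,6);b=crop(s,195,155,255,210,6)
b=cv2.copyMakeBorder(b,0,a.shape[0]-b.shape[0],0,0,cv2.BORDER_CONSTANT)
cv2.imwrite('pics/c2.png',np.hstack([a,b]))
for n,img in(('top',t),('scene',s)):
    hsv=cv2.cvtColor(img,cv2.COLOR_BGR2HSV)
    m=cv2.inRange(hsv,(100,120,60),(125,255,255)); 
    k,l,st,ce=cv2.connectedComponentsWithStats(m)
    print(n,[(st[i].tolist(),ce[i].round(1).tolist()) for i in range(1,k) if st[i][4]>12])
c=cam('top')
print(onz(c,(202,201),0.03), onz(c,(306,165),0.15))
E
```

```text
top [([23, 33, 14, 22, 64], [29.4, 44.5]), ([150, 96, 8, 8, 13], [153.3, 98.9]), ([339, 185, 7, 8, 45], [342.0, 188.0])]
scene [([460, 0, 52, 41, 1600], [488.8, 18.0]), ([300, 216, 9, 16, 100], [303.7, 223.8])]
[0.51232144 0.06506588 0.03      ] [ 0.59114112 -0.18992361  0.15      ]
```

View pics/c1.png

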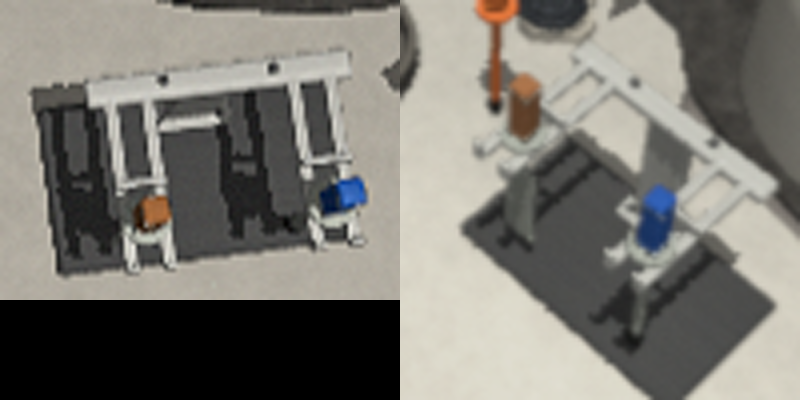

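View pics/c2.png

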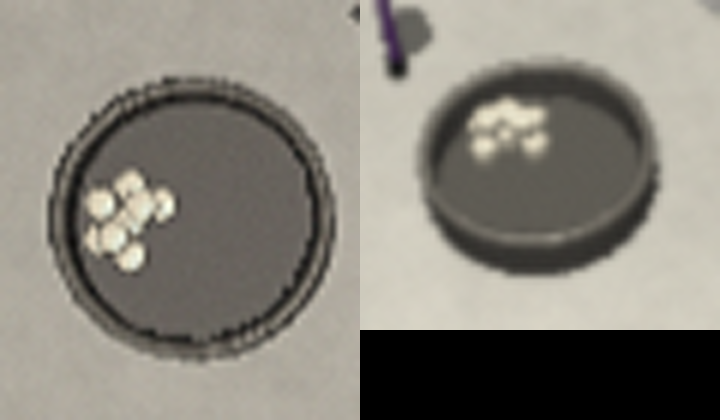

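The crops confirm it: the blue square-handled tool hangs in the right fork, at about top (341,188) and scene (304,224). The beads are heaped on the +y (left) side of the dish. Now I'll measure positions.

```bash
python3 - <<'E'
from h import *
c=cam('top');s=cam('scene')
t=cv2.imread('pics/top0.png');sc=cv2.imread('pics/scene0.png')
print('blue',tri(c,(342,188),s,(303.7,223.8)))
T=lambda u,v:(255+u/4,140+v/4)
a=onz(c,T(92,103),.15);b=onz(c,T(350,75),.15);print('plate front',a,b)
d=a-b;print('yaw from plate',np.degrees(np.arctan2(-d[0],d[1])))
print('lip ends z.16: L',onz(c,T(132,270),.16),onz(c,T(170,264),.16),'R',onz(c,T(318,247),.16),onz(c,T(358,242),.16))
# foot plate corners
for u,v in ((35,110),(60,273)):print('foot',onz(c,T(u,v),.005))
# dish
D=lambda u,v:(170+u/6,165+v/6)
print('rim l/r/t/b',[onz(c,D(*p),.03)[:2].round(4) for p in((50,217),(335,217),(192,75),(192,360))])
for p in((128,183),(100,203),(138,212),(162,205),(93,238),(113,238),(130,257)):print('bead',onz(c,D(*p),.022)[:2].round(4))
for n,lo,hi in(('orange',(5,150,120),(15,255,255)),('purple',(130,80,50),(150,255,255))):
  r=[]
  for im in(t,sc):
    m=cv2.inRange(cv2.cvtColor(im,cv2.COLOR_BGR2HSV),lo,hi);k,l,st,ce=cv2.connectedComponentsWithStats(m)
    o=sorted([(int(st[i][4]),ce[i].round(1).tolist(),st[i][:4].tolist()) for i in range(1,k)])[-3:];print(n,o);r.append(o[-1][1])
  print(tri(c,r[0],s,r[1]))
E
```

```text
blue (array([ 0.5328608 , -0.26712707,  0.18314795]), np.float64(0.0016569658405089815))
plate front [ 0.58804778 -0.12357069  0.15      ] [ 0.60789909 -0.27690839  0.15      ]
yaw from plate 7.3765614231840875
lip ends z.16: L [ 0.48879755 -0.14685656  0.16      ] [ 0.49265351 -0.16888578  0.16      ] R [ 0.50402656 -0.25507307  0.16      ] [ 0.50735044 -0.27846951  0.16      ]
foot [ 0.60836206 -0.09615134  0.005     ]
foot [ 0.49828278 -0.11428387  0.005     ]
rim l/r/t/b [array([0.5108, 0.1265]), array([0.513, 0.003]), array([0.5743, 0.0669]), array([0.4498, 0.0633])]
bead [0.5271 0.0943]
bead [0.5181 0.1062]
bead [0.5144 0.0895]
bead [0.5177 0.0791]
bead [0.5026 0.1087]
bead [0.5028 0.1   ]
bead [0.4946 0.0924]
orange [(35, [293.7, 192.0], [291, 189, 7, 7]), (90, [243.2, 168.2], [237, 161, 13, 14])]
orange [(20, [263.4, 188.5], [263, 183, 2, 12]), (107, [263.9, 167.5], [260, 158, 10, 19])]
(array([ 0.58467694, -0.04216886,  0.13462941]), np.float64(0.0032209755352726097))
purple [(28, [383.0, 161.8], [380, 158, 8, 9]), (132, [149.8, 205.1], [142, 199, 19, 13])]
purple [(3, [198.0, 153.0], [198, 152, 1, 3]), (12, [199.7, 160.2], [199, 156, 3, 9]), (106, [194.6, 135.3], [190, 126, 10, 19])]
(array([0.49099602, 0.17448627, 0.1436447 ]), np.float64(0.001646746983194662))
```

```bash
python3 - <<'E'
from h import *
t=cv2.imread('pics/top0.png');sc=cv2.imread('pics/scene0.png')
cv2.imwrite('pics/c3.png',np.hstack([crop(t,0,130,130,290,3),crop(sc,30,0,165,160,3)]))
c=cam('top');s=cam('scene')
print(onz(c,(105,255),0.03),onz(s,(148,158),.03))
st=manip.get_state();print(proj(c,st['position']),proj(s,st['position']))
E
```

```text
[0.36936309 0.30844547 0.03      ] [0.36264511 0.28541391 0.03      ]
[-31.51532993 313.64091627] [65.0316088 83.5839819]
```

View pics/c3.png

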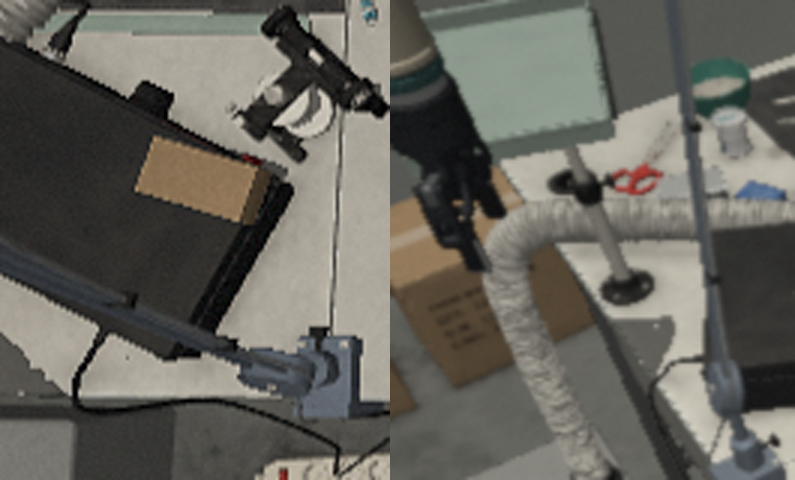

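```bash
python3 - <<'E'
from h import *
c=cam('top');s=cam('scene')
for p in((137,93),(131,42)):print(tri(c,(43,229),s,p))
for p in((90,244),(70,238),(43,229)):
  print([ (q,tri(c,p,s,q)[0].round(3),tri(c,p,s,q)[1].round(3)) for q in((142,130),(137,93),(131,42),(127,10))])
E
```

```text
(array([0.42649278, 0.3970826 , 0.18975641]), np.float64(0.007291684505670108))
(array([0.42502235, 0.29506066, 0.40728345]), np.float64(0.001011113794833239))
[((142, 130), array([0.39 , 0.322, 0.112]), np.float64(0.015)), ((137, 93), array([0.395, 0.258, 0.291]), np.float64(0.011)), ((131, 42), array([0.4  , 0.196, 0.462]), np.float64(0.005)), ((127, 10), array([0.402, 0.167, 0.543]), np.float64(0.002))]
[((142, 130), array([0.405, 0.395, 0.048]), np.float64(0.013)), ((137, 93), array([0.407, 0.313, 0.251]), np.float64(0.009)), ((131, 42), array([0.41 , 0.236, 0.44 ]), np.float64(0.003)), ((127, 10), array([0.411, 0.201, 0.527]), np.float64(0.0))]
[((142, 130), array([ 0.429,  0.511, -0.053]), np.float64(0.012)), ((137, 93), array([0.426, 0.397, 0.19 ]), np.float64(0.007)), ((131, 42), array([0.425, 0.295, 0.407]), np.float64(0.001)), ((127, 10), array([0.424, 0.25 , 0.504]), np.float64(0.001))]
```

```bash
cat >> h.py <<'E'
def todelta(P):
    st=manip.get_state(); M=rot(st['ee_rot']); return (M.T@(np.asarray(P)-st['position'])*1000).round(1)
def yaw():
    M=rot(manip.get_state()['ee_rot']); return np.degrees(np.arctan2(M[1,1],M[0,1]))
E
python3 - <<'E'
from h import *
print(yaw())
for P in((.14,.27,.27),(.27,.12,.29),(.33,-.13,.29),(.46,-.22,.29),(.5,-.271,.29)):print(P,todelta(P))
E
```

```text
63.77021760705023
(0.14, 0.27, 0.27) [  -6.3 -270.6  -39. ]
(0.27, 0.12, 0.29) [-189.2 -347.7  -58.9]
(0.33, -0.13, 0.29) [-353.5 -545.4  -58.7]
(0.46, -0.22, 0.29) [-509.9 -568.7  -58.7]
(0.5, -0.271, 0.29) [-568.3 -596.8  -58.6]
```

```bash
python3 -m pendant '[{"gripper":85,"delta_pos":[0,-50,-10],"spin":0},{"gripper":85,"delta_pos":[0,-95,-20],"spin":0},{"gripper":85,"delta_pos":[-2,-140,-30],"spin":0},{"gripper":85,"delta_pos":[-4,-185,-40],"spin":0},{"gripper":85,"delta_pos":[-6,-230,-40],"spin":0},{"gripper":85,"delta_pos":[-6,-270,-40],"spin":0},{"gripper":85,"delta_pos":[-6,-270,-40],"spin":0},{"gripper":85,"delta_pos":[-50,-290,-45],"spin":0},{"gripper":85,"delta_pos":[-90,-310,-50],"spin":0},{"gripper":85,"delta_pos":[-135,-330,-55],"spin":0},{"gripper":85,"delta_pos":[-170,-345,-58],"spin":0},{"gripper":85,"delta_pos":[-189,-348,-58],"spin":0},{"gripper":85,"delta_pos":[-189,-348,-58],"spin":0}]' 40
```

```text
clock: 1.45
position: [0.2724, 0.1189, 0.2894]
ee_rot: [0.001, 0.229, 0.973, -0.0]
contact_force: [-0.5, 0.5, -1.4]
width: 0.0848
```

```bash
python3 -m pendant '[{"gripper":85,"delta_pos":[-25,-32,0],"spin":0},{"gripper":85,"delta_pos":[-55,-68,0],"spin":0},{"gripper":85,"delta_pos":[-85,-104,0],"spin":0},{"gripper":85,"delta_pos":[-115,-140,0],"spin":0},{"gripper":85,"delta_pos":[-142,-172,0],"spin":0},{"gripper":85,"delta_pos":[-175,-198,0],"spin":0},{"gripper":85,"delta_pos":[-215,-205,0],"spin":-0.1},{"gripper":85,"delta_pos":[-255,-211,0],"spin":-0.2},{"gripper":85,"delta_pos":[-295,-218,0],"spin":-0.3},{"gripper":85,"delta_pos":[-330,-225,0],"spin":-0.4},{"gripper":85,"delta_pos":[-360,-240,0],"spin":-0.5},{"gripper":85,"delta_pos":[-379,-249,0],"spin":-0.586},{"gripper":85,"delta_pos":[-379,-249,0],"spin":-0.586},{"gripper":85,"delta_pos":[-379,-249,0],"spin":-0.586}]'; python3 - <<'E'
from h import *
print(yaw(),manip.get_state()['qpos'].round(2))
m=optics.camera_model('wrist');np.save('wc.npy',np.array(list(m['xyz'])+list(m['orientation'])))
cv2.imwrite('pics/w1.png',optics.get_image('wrist'))
c=cam('wrist')
for z in(.15,.205):print(proj(c,(.533,-.266,z)))
E
```

```text
clock: 2.85
position: [0.5, -0.2692, 0.2884]
ee_rot: [-0.001, -0.064, 0.998, 0.001]
contact_force: [0.3, 0.4, -0.2]
width: 0.0852
97.32847858042588 [-0.62  0.24  1.41  0.    1.49 -2.32]
[255.4606253 215.7177846]
[255.17193448 239.76384846]
```

View pics/w1.png

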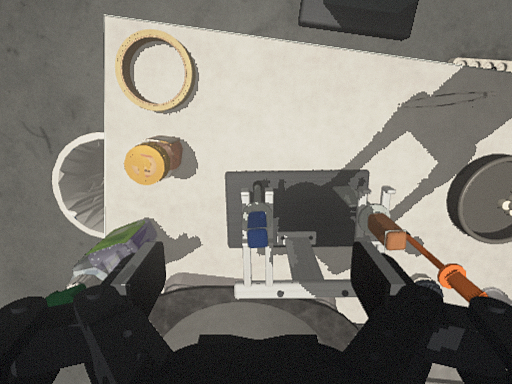

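```bash
python3 - <<'E'
from h import *
c=cam('wrist');w=cv2.imread('pics/w1.png')
cv2.imwrite('pics/w1c.png',crop(w,215,165,315,305,5)[:600])
m=cv2.inRange(cv2.cvtColor(w,cv2.COLOR_BGR2HSV),(100,100,30),(130,255,255))
k,l,st,ce=cv2.connectedComponentsWithStats(m)
print([(st[i].tolist(),ce[i].round(1)) for i in range(1,k) if st[i][4]>60])
for p in((258,237),):print(onz(c,p,.205))
for p in((246.5,291),(341,291)):print('plate',onz(c,p,.15))
E
```

```text
[([248, 212, 18, 16, 241], array([257. , 219.4])), ([248, 229, 20, 19, 333], array([257.2, 237.9]))]
[ 0.53039346 -0.26409995  0.205     ]
plate [ 0.61520554 -0.26481578  0.15      ]
plate [ 0.60303129 -0.16885639  0.15      ]
```

View pics/w1c.png

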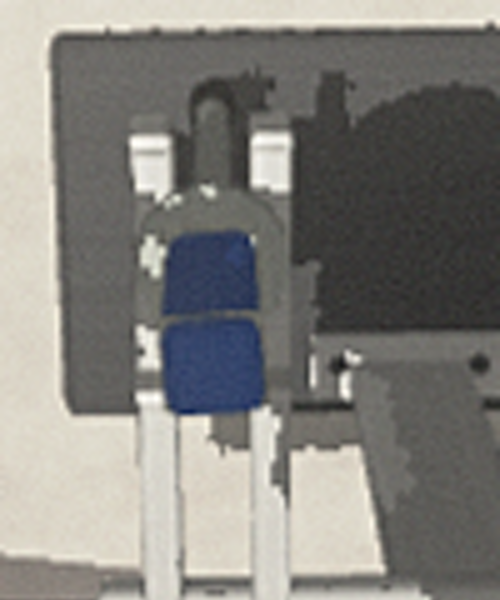

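```bash
python3 - <<'E'
from h import *
print(todelta((.5315,-.2645,.168)))
E
```

```text
[-32.4   0.2 120.8]
```

```bash
python3 -m pendant '[{"gripper":60,"delta_pos":[-16,0,20],"spin":0},{"gripper":60,"delta_pos":[-32.5,0,40],"spin":0},{"gripper":60,"delta_pos":[-32.5,0,65],"spin":0},{"gripper":60,"delta_pos":[-32.5,0,90],"spin":0},{"gripper":60,"delta_pos":[-32.5,0,110],"spin":0},{"gripper":60,"delta_pos":[-32.5,0,121],"spin":0},{"gripper":60,"delta_pos":[-32.5,0,121],"spin":0},{"gripper":30,"delta_pos":[-32.5,0,121],"spin":0},{"gripper":10,"delta_pos":[-32.5,0,121],"spin":0},{"gripper":10,"delta_pos":[-32.5,0,121],"spin":0},{"gripper":10,"delta_pos":[-32.5,0,121],"spin":0},{"gripper":10,"delta_pos":[-32.5,0,121],"spin":0},{"gripper":10,"delta_pos":[-32.5,0,121],"spin":0},{"gripper":10,"delta_pos":[-32.5,0,121],"spin":0}]' 60; python3 - <<'E'
from h import *
print(yaw(),manip.get_state()['position'])
w=optics.get_image('wrist');t=optics.get_image('scene')
cv2.imwrite('pics/w2.png',np.hstack([cv2.resize(w,(400,300)),cv2.resize(t[130:310,200:440],(400,300))]))
E
```

```text
clock: 4.3
position: [0.5326, -0.2669, 0.1696]
ee_rot: [0.001, -0.064, 0.998, -0.001]
contact_force: [-0.3, 0.9, 5.3]
width: 0.0153
97.34155609996522 [ 0.53261793 -0.26693037  0.16956207]
```

View pics/w2.png

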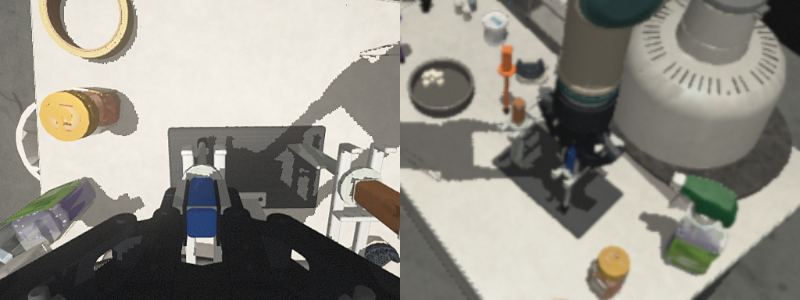

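```bash
python3 -m pendant '[{"gripper":10,"delta_pos":[0,0,-5],"spin":0},{"gripper":10,"delta_pos":[0,0,-15],"spin":0},{"gripper":10,"delta_pos":[0,0,-28],"spin":0},{"gripper":10,"delta_pos":[0,0,-40],"spin":0},{"gripper":10,"delta_pos":[0,0,-45],"spin":0},{"gripper":10,"delta_pos":[0,0,-45],"spin":0},{"gripper":10,"delta_pos":[10,0,-45],"spin":0},{"gripper":10,"delta_pos":[30,0,-45],"spin":0},{"gripper":10,"delta_pos":[55,0,-45],"spin":0},{"gripper":10,"delta_pos":[80,0,-45],"spin":0},{"gripper":10,"delta_pos":[95,0,-45],"spin":0},{"gripper":10,"delta_pos":[100,0,-45],"spin":0},{"gripper":10,"delta_pos":[100,0,-45],"spin":0}]'; python3 - <<'E'
from h import *
print(yaw(),manip.get_state()['position'])
w=optics.get_image('wrist');t=optics.get_image('scene')
cv2.imwrite('pics/w3.png',np.hstack([cv2.resize(w,(400,300)),cv2.resize(t[130:310,200:440],(400,300))]))
E
```

```text
clock: 5.7
position: [0.4325, -0.2795, 0.2133]
ee_rot: [0.0, -0.064, 0.998, 0.0]
contact_force: [0.8, -0.1, -0.9]
width: 0.0153
97.28764542861175 [ 0.43251868 -0.27950511  0.21330029]
```

View pics/w3.png

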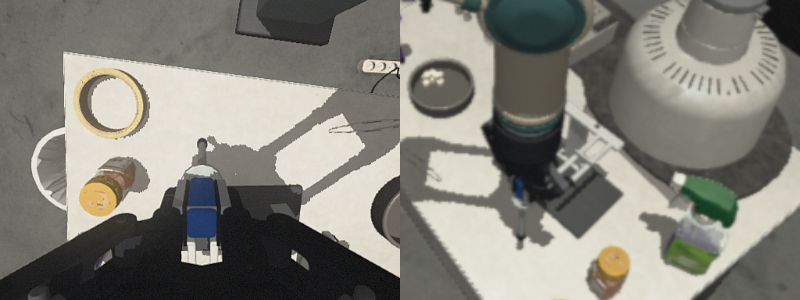

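```bash
python3 - <<'E'
from h import *
c=cam('wrist')
p=manip.get_state()['position']
print(proj(c,(p[0],p[1],p[2]-.1396)), onz(c,(258,184),p[2]-.1396+.008)-p)
for P in((.43,-.05,.213),(.505,.035,.213)):print(P,todelta(P))
E
```

```text
[257.12887198 180.95324746] [ 0.00075662  0.000899   -0.1316    ]
(0.43, -0.05, 0.213) [-25.7 228.1   0.3]
(0.505, 0.035, 0.213) [-111.   302.9    0.4]
```

```bash
python3 -m pendant '[{"gripper":10,"delta_pos":[-5,35,0],"spin":0},{"gripper":10,"delta_pos":[-10,70,0],"spin":0},{"gripper":10,"delta_pos":[-15,110,0],"spin":0},{"gripper":10,"delta_pos":[-20,150,0],"spin":0},{"gripper":10,"delta_pos":[-25,190,0],"spin":0},{"gripper":10,"delta_pos":[-30,228,0],"spin":0},{"gripper":10,"delta_pos":[-50,255,0],"spin":0},{"gripper":10,"delta_pos":[-75,275,0],"spin":0},{"gripper":10,"delta_pos":[-100,295,0],"spin":0},{"gripper":10,"delta_pos":[-111,303,0],"spin":0},{"gripper":10,"delta_pos":[-111,303,0],"spin":0},{"gripper":10,"delta_pos":[-111,303,0],"spin":0}]'; python3 - <<'E'
from h import *
print(yaw(),manip.get_state()['position'])
cv2.imwrite('pics/w4.png',optics.get_image('wrist'));cv2.imwrite('pics/t4.png',crop(optics.get_image('top'),150,140,260,240,6))
c=cam('wrist');p=manip.get_state()['position'];print(proj(c,(p[0],p[1],p[2]-.1396)))
E
```

```text
clock: 7.0
position: [0.5036, 0.035, 0.2129]
ee_rot: [-0.001, -0.064, 0.998, -0.0]
contact_force: [-0.4, -1.0, -2.0]
width: 0.0152
97.38448282680405 [0.50364519 0.03498656 0.21287075]
[257.13932625 181.2980389 ]
```

View pics/w4.png

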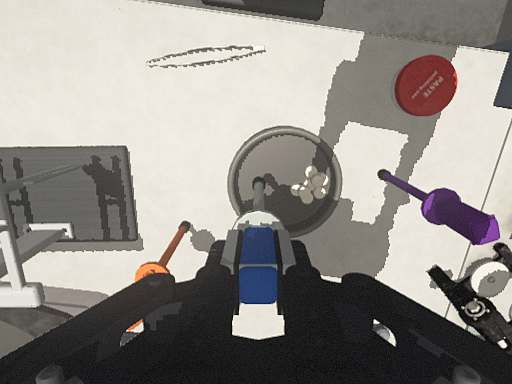

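View pics/t4.png

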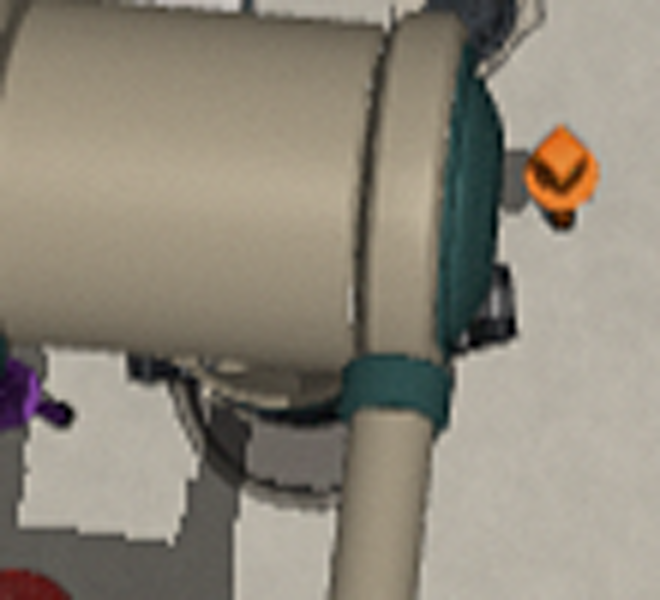

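```bash
python3 - <<'E'
from h import *
c=cam('wrist');w=cv2.imread('pics/w4.png')
cv2.imwrite('pics/w4c.png',crop(w,225,120,345,220,6))
h=cv2.cvtColor(w,cv2.COLOR_BGR2HSV)
# rim extreme points
print('rim l,r,top',[onz(c,p,.034)[:2].round(4) for p in((228.5,181),(342,181),(285,126))])
E
```

```text
rim l,r,top [array([0.5164, 0.0057]), array([0.5012, 0.1245]), array([0.4525, 0.0562])]
```

View pics/w4c.png

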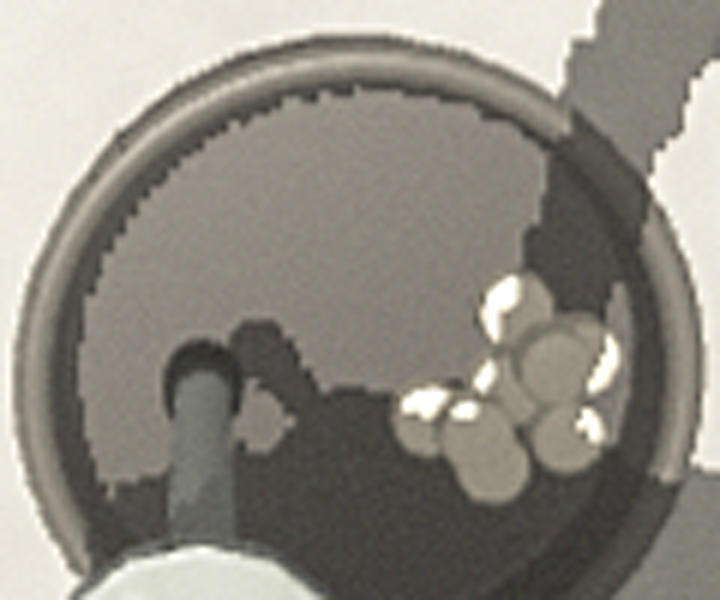

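```bash
python3 - <<'E'
from h import *
c=cam('wrist')
f=lambda u,v,z:onz(c,(225+u/6,120+v/6),z)[:2]-np.array([.513,.065])
for n,u,v,z in(('topA',560,365,.032),('topB',476,432,.032),('b1',517,310,.02),('b2',585,355,.02),('b3',568,440,.02),('b4',492,465,.02),('b5',425,420,.02),('b6',510,390,.02)):print(n,(f(u,v,z)*1000).round(1))
print(todelta((.513,.065,.213)))
E
```

```text
topA [-8.4 35.1]
topB [ 5.6 22.4]
b1 [-15.   28.2]
b2 [-8.2 42.1]
b3 [ 8.1 41.9]
b4 [14.7 28.7]
b5 [ 7.7 14.9]
b6 [ 0.  29.6]
[-13.5  29.    0.1]
```

```bash
cat > wp.py <<'E'
import sys
from h import *
def wp(L,D=(.513,.065)):
    for x,y,z in L: print((x,y,z),todelta((D[0]+x/1000,D[1]+y/1000,.1396+z/1000)))
E
python3 - <<'E'
from wp import *
wp([(30,32,73),(30,32,24),(12,36,24),(-12,36,24),(-12,36,35),(6,38,35),(6,38,24),(6,8,24),(6,0,24)])
E
```

```text
(30, 32, 73) [-47.3  57.    0.4]
(30, 32, 24) [-47.4  57.   49.4]
(12, 36, 24) [-30.1  63.2  49.5]
(-12, 36, 24) [-6.2 66.3 49.5]
(-12, 36, 35) [-6.2 66.3 38.5]
(6, 38, 35) [-24.3  66.   38.5]
(6, 38, 24) [-24.4  66.   49.5]
(6, 8, 24) [-20.5  36.2  49.5]
(6, 0, 24) [-19.5  28.3  49.5]
```

```bash
python3 -m pendant '[{"gripper":10,"delta_pos":[-20,25,0],"spin":0},{"gripper":10,"delta_pos":[-40,50,0],"spin":0},{"gripper":10,"delta_pos":[-47,57,15],"spin":0},{"gripper":10,"delta_pos":[-47,57,32],"spin":0},{"gripper":10,"delta_pos":[-47,57,45],"spin":0},{"gripper":10,"delta_pos":[-47,57,49],"spin":0},{"gripper":10,"delta_pos":[-38,60,49],"spin":0},{"gripper":10,"delta_pos":[-30,63,49],"spin":0},{"gripper":10,"delta_pos":[-22,64,49],"spin":0},{"gripper":10,"delta_pos":[-15,65,49],"spin":0},{"gripper":10,"delta_pos":[-10,66,49],"spin":0},{"gripper":10,"delta_pos":[-6,66,49],"spin":0},{"gripper":10,"delta_pos":[-6,66,49],"spin":0}]'; python3 - <<'E'
from h import *
print(manip.get_state()['position'])
w=optics.get_image('wrist');cv2.imwrite('pics/w5.png',w);p=manip.get_state()['position'];c=cam('wrist')
print(proj(c,(p[0],p[1],p[2]-.1396)))
cv2.imwrite('pics/w5c.png',crop(w,160,100,320,220,5))
E
```

```text
clock: 8.4
position: [0.5012, 0.1015, 0.1645]
ee_rot: [0.0, -0.064, 0.998, 0.0]
contact_force: [-0.1, -0.2, -0.7]
width: 0.0152
[0.50115202 0.10154684 0.1645159 ]
[257.10194213 181.01968802]
```

View pics/w5c.png

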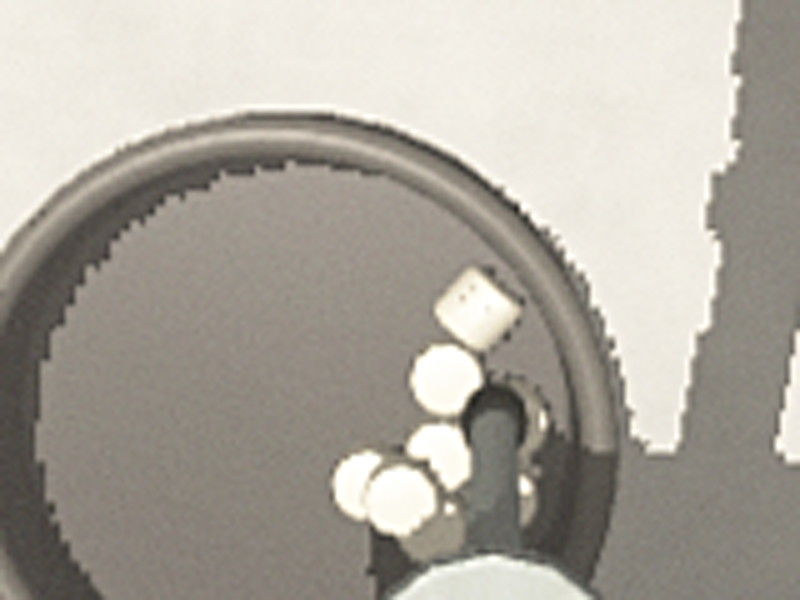

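```bash
python3 -m pendant '[{"gripper":10,"delta_pos":[-9,0,0],"spin":0},{"gripper":10,"delta_pos":[-18,0,0],"spin":0},{"gripper":10,"delta_pos":[-18,0,0],"spin":0},{"gripper":10,"delta_pos":[-17,-8,0],"spin":0},{"gripper":10,"delta_pos":[-16,-16,0],"spin":0},{"gripper":10,"delta_pos":[-15,-24,0],"spin":0},{"gripper":10,"delta_pos":[-14,-31,0],"spin":0},{"gripper":10,"delta_pos":[-13,-38,0],"spin":0},{"gripper":10,"delta_pos":[-13,-38,0],"spin":0}]'; python3 - <<'E'
from h import *
w=optics.get_image('wrist');p=manip.get_state()['position'];c=cam('wrist')
print(proj(c,(.513,.065,.008)))
cv2.imwrite('pics/w6c.png',crop(w,190,100,350,220,5))
E
```

```text
clock: 9.35
position: [0.5194, 0.0644, 0.1644]
ee_rot: [0.0, -0.063, 0.998, -0.0]
contact_force: [-0.2, -0.6, -0.5]
width: 0.0149
[257.93882003 170.58952047]
```

View pics/w6c.png

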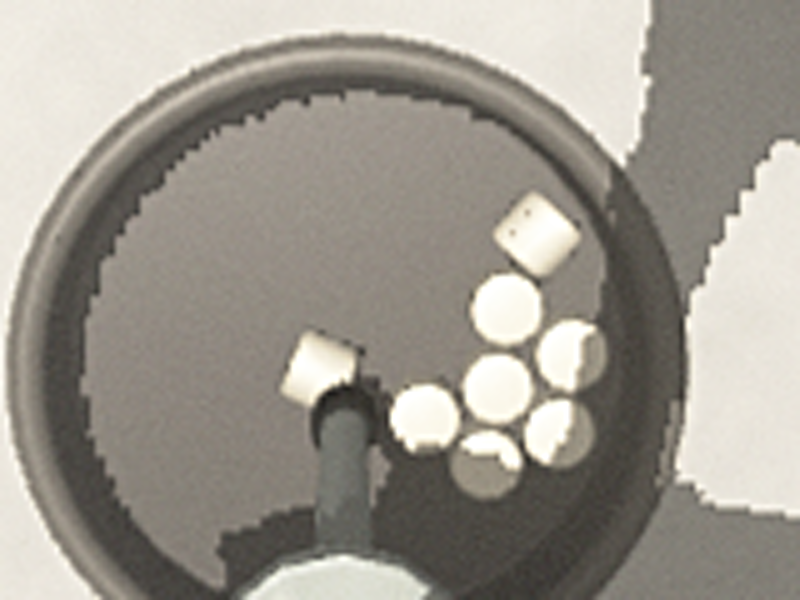

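```bash
python3 - <<'E'
from h import *
c=cam('wrist')
f=lambda u,v,z:((onz(c,(190+u/5,100+v/5),z)[:2]-np.array([.513,.065]))*1000).round(1)
for u,v in((320,368),(425,417),(487,462),(558,432),(498,388),(572,355),(507,310),(537,235)):print((u,v),f(u,v,.0195))
print(f(15,350,.034),f(685,350,.034),f(345,35,.034))
E
```

```text
(320, 368) [ 0.9 -3.6]
(425, 417) [ 7.8 17.2]
(487, 462) [15.1 30.2]
(558, 432) [ 7.5 42.7]
(498, 388) [ 0.5 30.1]
(572, 355) [-7.5 42.8]
(507, 310) [-14.4  29.4]
(537, 235) [-28.8  32.7]
[  1.3 -57.9] [-13.7  60. ] [-59.6  -6.8]
```

```bash
python3 - <<'E'
from wp import *
wp([(6,0,34),(-10,12,34),(-10,12,12),(13,-22,12),(13,-22,40)])
E
```

```text
(6, 0, 34) [ 0.4  0.1 -9.2]
(-10, 12, 34) [14.8 14.  -9.2]
(-10, 12, 12) [14.8 14.  12.8]
(13, -22, 12) [ -3.7 -22.6  12.8]
(13, -22, 40) [ -3.7 -22.6 -15.2]
```

```bash
python3 -m pendant '[{"gripper":10,"delta_pos":[0,0,-9],"spin":0},{"gripper":10,"delta_pos":[8,7,-9],"spin":0},{"gripper":10,"delta_pos":[15,14,-9],"spin":0},{"gripper":10,"delta_pos":[15,14,-9],"spin":0},{"gripper":10,"delta_pos":[15,14,3],"spin":0},{"gripper":10,"delta_pos":[15,14,12],"spin":0},{"gripper":10,"delta_pos":[15,14,12],"spin":0},{"gripper":10,"delta_pos":[11,6,12],"spin":0},{"gripper":10,"delta_pos":[7,-2,12],"spin":0},{"gripper":10,"delta_pos":[3,-9,12],"spin":0},{"gripper":10,"delta_pos":[0,-16,12],"spin":0},{"gripper":10,"delta_pos":[-4,-23,12],"spin":0},{"gripper":10,"delta_pos":[-4,-23,12],"spin":0}]'; python3 - <<'E'
from h import *
w=optics.get_image('wrist');p=manip.get_state()['position'];c=cam('wrist')
print(proj(c,(.513,.065,.008)),(p*1000).round(1))
cv2.imwrite('pics/w7c.png',crop(w,200,100,360,220,5))
E
```

```text
clock: 10.7
position: [0.5275, 0.0421, 0.1524]
ee_rot: [0.001, -0.063, 0.998, -0.0]
contact_force: [-0.1, -0.5, -1.0]
width: 0.0154
[282.71785704 168.53629238] [526.8  42.7 152.3]
```

View pics/w7c.png

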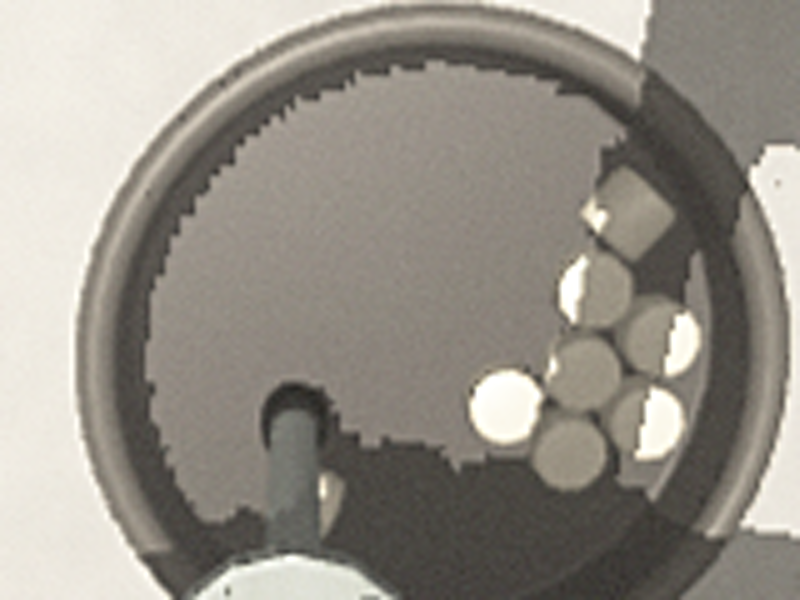

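```bash
python3 - <<'E'
from wp import *
c=cam('wrist');print(((onz(c,(200+335/5,100+500/5),.02)[:2]-[.513,.065])*1000).round())
wp([(14,-22,34),(33,5,34),(33,5,12),(32,-10,12),(26,-22,12),(26,-22,36),(32,31,36),(32,31,12),(22,38,12),(11,42,12),(0,44,12),(-10,43,12),(-19,40,12),(-19,40,40)])
E
```

```text
[ 29. -11.]
(14, -22, 34) [ -0.2   0.3 -21.3]
(33, 5, 34) [-22.5  24.6 -21.3]
(33, 5, 12) [-22.5  24.6   0.7]
(32, -10, 12) [-19.6   9.9   0.7]
(26, -22, 12) [-12.1  -1.3   0.7]
(26, -22, 36) [-12.1  -1.3 -23.3]
(32, 31, 36) [-24.8  50.6 -23.3]
(32, 31, 12) [-24.8  50.6   0.7]
(22, 38, 12) [-15.8  58.8   0.7]
(11, 42, 12) [-5.4 64.1  0.7]
(0, 44, 12) [ 5.3 67.5  0.7]
(-10, 43, 12) [15.3 67.8  0.7]
(-19, 40, 12) [24.6 65.9  0.7]
(-19, 40, 40) [ 24.6  66.  -27.3]
```

```bash
python3 -m pendant '[{"gripper":10,"delta_pos":[0,0,-12],"spin":0},{"gripper":10,"delta_pos":[0,0,-21],"spin":0},{"gripper":10,"delta_pos":[-12,13,-21],"spin":0},{"gripper":10,"delta_pos":[-22,25,-21],"spin":0},{"gripper":10,"delta_pos":[-22,25,-21],"spin":0},{"gripper":10,"delta_pos":[-22,25,-8],"spin":0},{"gripper":10,"delta_pos":[-22,25,0],"spin":0},{"gripper":10,"delta_pos":[-22,25,0],"spin":0},{"gripper":10,"delta_pos":[-21,17,0],"spin":0},{"gripper":10,"delta_pos":[-20,10,0],"spin":0},{"gripper":10,"delta_pos":[-16,4,0],"spin":0},{"gripper":10,"delta_pos":[-12,-1,0],"spin":0},{"gripper":10,"delta_pos":[-12,-1,0],"spin":0},{"gripper":10,"delta_pos":[-12,-1,-12],"spin":0},{"gripper":10,"delta_pos":[-12,-1,-23],"spin":0},{"gripper":10,"delta_pos":[-16,20,-23],"spin":0},{"gripper":10,"delta_pos":[-21,38,-23],"spin":0},{"gripper":10,"delta_pos":[-25,51,-23],"spin":0},{"gripper":10,"delta_pos":[-25,51,-23],"spin":0}]'; python3 - <<'E'
from h import *
w=optics.get_image('wrist');p=manip.get_state()['position'];c=cam('wrist')
print(proj(c,(.513,.065,.008)),(p*1000).round(1))
cv2.imwrite('pics/w8c.png',crop(w,140,80,300,200,5))
print(todelta((.545,.096,.1516)))
E
```

```text
clock: 12.65
position: [0.5453, 0.0986, 0.1761]
ee_rot: [0.001, -0.065, 0.998, 0.0]
contact_force: [-0.3, -0.2, -1.3]
width: 0.0148
[228.48755365 138.55853598] [545.   97.6 175.8]
[ 0.2 -1.6 24.2]
```

View pics/w8c.png

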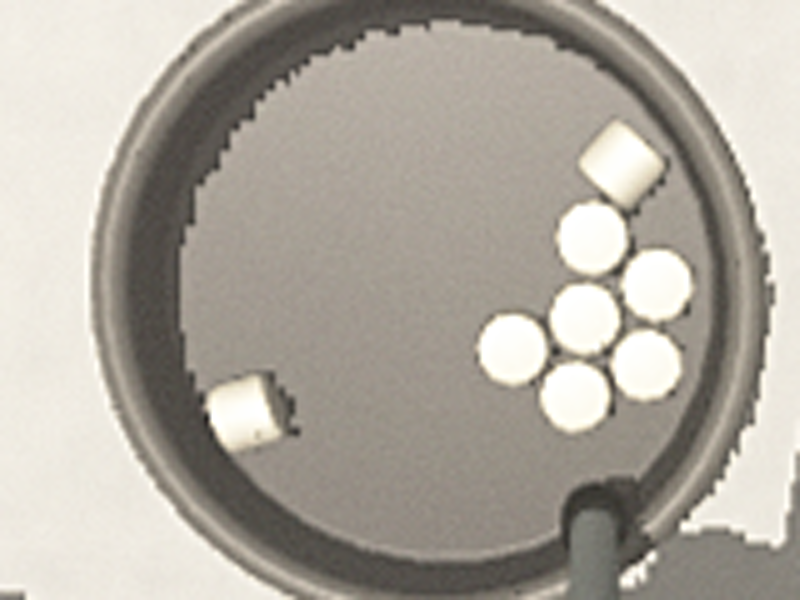

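```bash
python3 -m pendant '[{"gripper":10,"delta_pos":[0,-1,12],"spin":0},{"gripper":10,"delta_pos":[0,-1,23],"spin":0},{"gripper":10,"delta_pos":[0,-1,23],"spin":0},{"gripper":10,"delta_pos":[4,3,23],"spin":0},{"gripper":10,"delta_pos":[9,6,23],"spin":0},{"gripper":10,"delta_pos":[14,9,23],"spin":0},{"gripper":10,"delta_pos":[20,11,23],"spin":0},{"gripper":10,"delta_pos":[25,13,23],"spin":0},{"gripper":10,"delta_pos":[30,14,23],"spin":0},{"gripper":10,"delta_pos":[35,14,23],"spin":0},{"gripper":10,"delta_pos":[40,14,23],"spin":0},{"gripper":10,"delta_pos":[45,13,23],"spin":0},{"gripper":10,"delta_pos":[50,12,23],"spin":0},{"gripper":10,"delta_pos":[50,12,23],"spin":0}]'; python3 - <<'E'
from h import *
w=optics.get_image('wrist');p=manip.get_state()['position'];c=cam('wrist')
print(proj(c,(.513,.065,.008)),(p*1000).round(1))
cv2.imwrite('pics/w9c.png',crop(w,140,100,300,220,5))
E
```

```text
clock: 14.1
position: [0.4925, 0.1022, 0.1522]
ee_rot: [-0.001, -0.064, 0.998, -0.0]
contact_force: [-1.2, -0.3, -1.9]
width: 0.0153
[215.59153333 195.28527653] [493.1 102.3 152.3]
```

View pics/w9c.png

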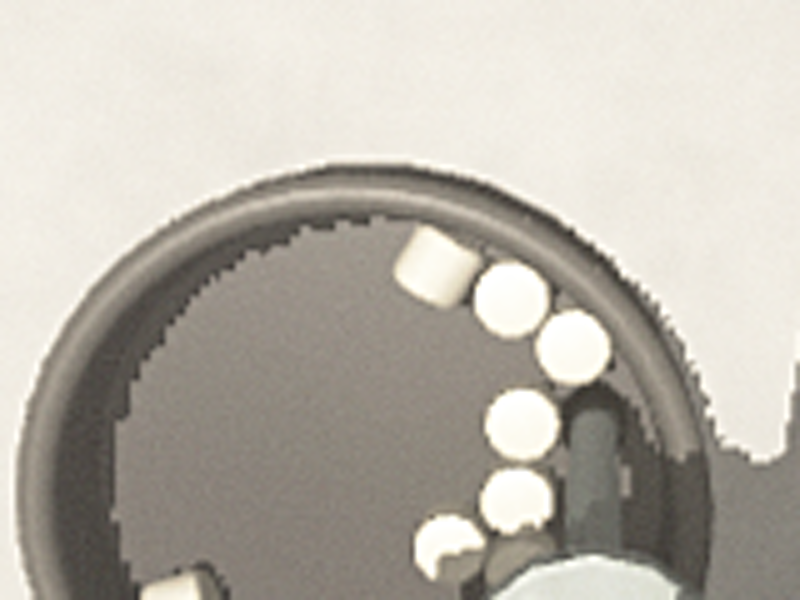

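```bash
python3 -m pendant '[{"gripper":10,"delta_pos":[4,-2,0],"spin":0},{"gripper":10,"delta_pos":[9,-4,0],"spin":0},{"gripper":10,"delta_pos":[12,-7,0],"spin":0},{"gripper":10,"delta_pos":[15,-10,0],"spin":0},{"gripper":10,"delta_pos":[15,-10,0],"spin":0},{"gripper":10,"delta_pos":[13,-12,-15],"spin":0},{"gripper":10,"delta_pos":[10,-15,-30],"spin":0},{"gripper":10,"delta_pos":[-10,-30,-35],"spin":0},{"gripper":10,"delta_pos":[-30,-35,-35],"spin":0},{"gripper":10,"delta_pos":[-30,-35,-35],"spin":0},{"gripper":10,"delta_pos":[-30,-35,-35],"spin":0}]'; python3 - <<'E'
from h import *
w=optics.get_image('wrist');p=manip.get_state()['position'];c=cam('wrist')
print(proj(c,(.513,.065,.008)),(p*1000).round(1))
cv2.imwrite('pics/w10c.png',crop(w,170,90,330,210,5))
E
```

```text
clock: 15.25
position: [0.5257, 0.0717, 0.1863]
ee_rot: [-0.003, -0.064, 0.998, 0.0]
contact_force: [-0.2, 0.6, -1.5]
width: 0.0151
[251.90843772 160.50919657] [525.5  71.9 186.4]
```

View pics/w10c.png

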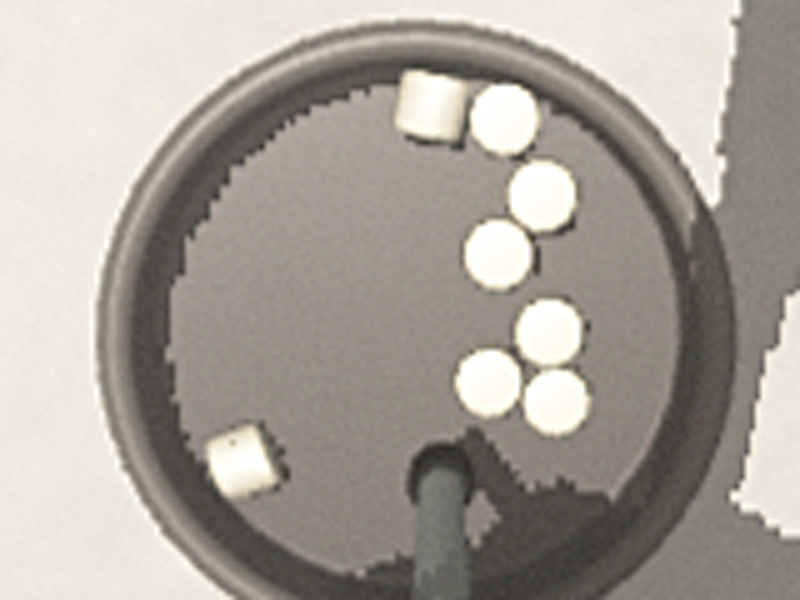

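```bash
python3 - <<'E'
from wp import *
c=cam('wrist')
f=lambda u,v,z:((onz(c,(170+u/5,90+v/5),z)[:2]-np.array([.513,.065]))*1000).round(1)
for u,v in((430,105),(505,120),(543,195),(498,255),(548,332),(490,382),(555,402),(243,460)):print((u,v),f(u,v,.0195))
print(f(97,330,.034),f(735,330,.034),f(420,22,.034))
wp([(12,7,46),(-2,4,46),(-2,4,12),(20,22,12),(26,28,12),(26,28,50)])
E
```

```text
(430, 105) [-49.9  -2. ]
(505, 120) [-49.   12.6]
(543, 195) [-35.9  21.9]
(498, 255) [-23.4  14.8]
(548, 332) [-9.6 26.7]
(490, 382) [ 1.9 16.7]
(555, 402) [ 4.3 30.2]
(243, 460) [ 24.2 -30.9]
[ -1.2 -59.4] [-16.6  60.5] [-64.3  -5.6]
(12, 7, 46) [0.5 0.2 0.8]
(-2, 4, 46) [14.7 -1.   0.8]
(-2, 4, 12) [14.6 -1.  34.8]
(20, 22, 12) [-9.5 14.  34.7]
(26, 28, 12) [-16.3  19.2  34.7]
(26, 28, 50) [-16.1  19.2  -3.3]
```

```bash
python3 - <<'E'
from wp import *
wp([(-10,9,46),(-10,9,12),(14,17,12),(20,17,12),(20,17,50)])
E
python3 -m pendant '[{"gripper":10,"delta_pos":[12,4,0],"spin":0},{"gripper":10,"delta_pos":[22,5,0],"spin":0},{"gripper":10,"delta_pos":[22,5,0],"spin":0},{"gripper":10,"delta_pos":[22,5,15],"spin":0},{"gripper":10,"delta_pos":[22,5,28],"spin":0},{"gripper":10,"delta_pos":[22,5,34],"spin":0},{"gripper":10,"delta_pos":[22,5,34],"spin":0},{"gripper":10,"delta_pos":[16,6,34],"spin":0},{"gripper":10,"delta_pos":[10,7,34],"spin":0},{"gripper":10,"delta_pos":[4,8,34],"spin":0},{"gripper":10,"delta_pos":[-2,9,34],"spin":0},{"gripper":10,"delta_pos":[-8,9,34],"spin":0},{"gripper":10,"delta_pos":[-8,9,34],"spin":0},{"gripper":10,"delta_pos":[-8,5,15],"spin":0},{"gripper":10,"delta_pos":[-8,0,-5],"spin":0},{"gripper":10,"delta_pos":[-8,0,-20],"spin":0},{"gripper":10,"delta_pos":[-8,0,-27],"spin":0},{"gripper":10,"delta_pos":[-8,0,-27],"spin":0}]'; python3 - <<'E'
from h import *
w=optics.get_image('wrist');p=manip.get_state()['position'];c=cam('wrist')
print(proj(c,(.51,.065,.008)),(p*1000).round(1))
cv2.imwrite('pics/w11c.png',crop(w,170,80,330,200,5))
f=lambda u,v,z:((onz(c,(170+u/5,80+v/5),z)[:2])*1000).round(1)
print(f(410,300,.0195))
E
```

```text
(-10, 9, 46) [22.   5.   0.9]
(-10, 9, 12) [21.9  5.  34.9]
(14, 17, 12) [-2.9  9.8 34.8]
(20, 17, 12) [-8.9  9.1 34.7]
(20, 17, 50) [-8.7  9.1 -3.3]
clock: 17.1
position: [0.5361, 0.0727, 0.2152]
ee_rot: [0.001, -0.064, 0.998, 0.0]
contact_force: [-0.1, -0.5, -1.2]
width: 0.0152
[253.17130487 143.67844865] [535.5  72.7 214.2]
[504.9  63.2]
```

View pics/w11c.png

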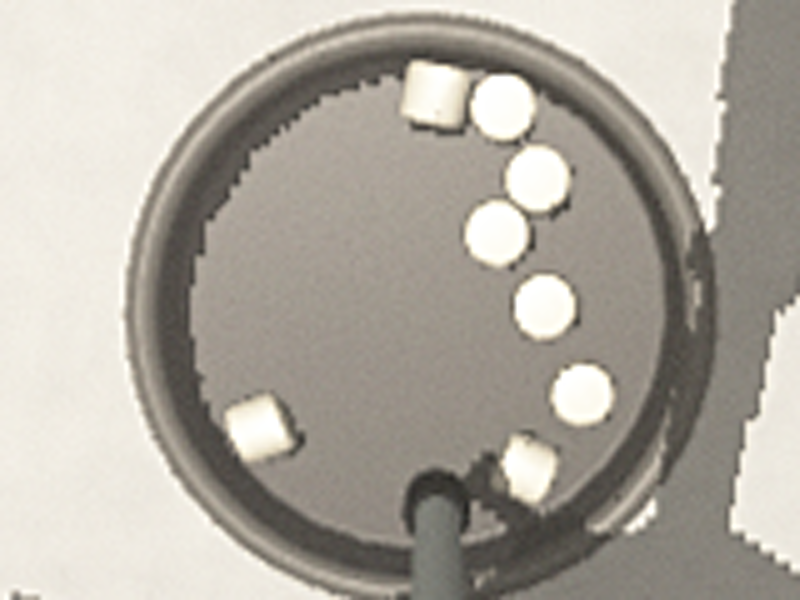

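All eight beads now lie in one layer, spread round the dish: (430,95), (503,107), (538,180), (497,233), (545,307), (582,395), (528,468) and (258,428). Next I take the rod back to the hanger.

```bash
python3 - <<'E'
from wp import *
for P in((.43,-.03,.2145),(.4325,-.2795,.2145)):print(P,todelta(P))
E
```

```text
(0.43, -0.03, 0.2145) [117.8 -88.4  -0.3]
(0.4325, -0.2795, 0.2145) [ 1.472e+02 -3.361e+02 -3.000e-01]
```

```bash
python3 -m pendant '[{"gripper":10,"delta_pos":[25,-18,0],"spin":0},{"gripper":10,"delta_pos":[55,-40,0],"spin":0},{"gripper":10,"delta_pos":[85,-62,0],"spin":0},{"gripper":10,"delta_pos":[108,-88,0],"spin":0},{"gripper":10,"delta_pos":[120,-125,0],"spin":0},{"gripper":10,"delta_pos":[128,-165,0],"spin":0},{"gripper":10,"delta_pos":[134,-205,0],"spin":0},{"gripper":10,"delta_pos":[139,-245,0],"spin":0},{"gripper":10,"delta_pos":[143,-285,0],"spin":0},{"gripper":10,"delta_pos":[147,-318,0],"spin":0},{"gripper":10,"delta_pos":[147,-336,0],"spin":0},{"gripper":10,"delta_pos":[147,-336,0],"spin":0},{"gripper":10,"delta_pos":[147,-336,0],"spin":0}]'; python3 - <<'E'
from h import *
print(yaw())
cv2.imwrite('pics/w12.png',optics.get_image('wrist'))
for P in((.5326,-.2669,.2145),(.5326,-.2669,.1696)):print(todelta(P))
E
```

```text
clock: 18.45
position: [0.4324, -0.2782, 0.2134]
ee_rot: [-0.001, -0.064, 0.998, 0.001]
contact_force: [-0.1, -0.3, -1.4]
width: 0.0151
97.32630095930699
[-100.7   -2.2   -0.9]
[-100.7   -2.3   44. ]
```

View pics/w12.png

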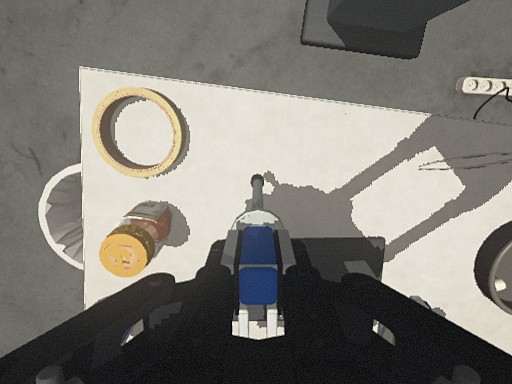

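```bash
python3 -m pendant '[{"gripper":10,"delta_pos":[0,-2,0],"spin":0},{"gripper":10,"delta_pos":[-20,-2,0],"spin":0},{"gripper":10,"delta_pos":[-40,-2,0],"spin":0},{"gripper":10,"delta_pos":[-60,-2,0],"spin":0},{"gripper":10,"delta_pos":[-80,-2,0],"spin":0},{"gripper":10,"delta_pos":[-94,-2,0],"spin":0},{"gripper":10,"delta_pos":[-101,-2,0],"spin":0},{"gripper":10,"delta_pos":[-101,-2,0],"spin":0},{"gripper":10,"delta_pos":[-101,-2,0],"spin":0}]'; python3 - <<'E'
from h import *
cv2.imwrite('pics/w13.png',crop(optics.get_image('wrist'),180,150,340,270,5))
print([ (manip.get_state()['position']*1000).round(1),todelta((.5326,-.2669,.1696))])
E
```

```text
clock: 19.4
position: [0.5326, -0.268, 0.2142]
ee_rot: [-0.001, -0.064, 0.998, 0.0]
contact_force: [-0.0, 0.8, -1.2]
width: 0.0154
[array([ 532.5, -268.1,  214.3]), array([-0.3,  1.1, 44.7])]
```

View pics/w13.png

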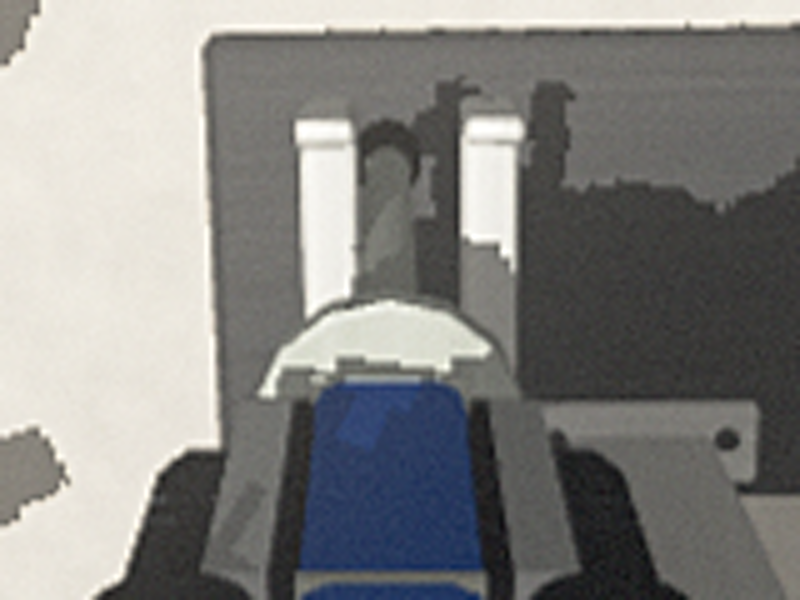

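```bash
python3 -m pendant '[{"gripper":10,"delta_pos":[0,3,0],"spin":0},{"gripper":10,"delta_pos":[0,3,0],"spin":0},{"gripper":10,"delta_pos":[0,3,12],"spin":0},{"gripper":10,"delta_pos":[0,3,24],"spin":0},{"gripper":10,"delta_pos":[0,3,34],"spin":0},{"gripper":10,"delta_pos":[0,3,39],"spin":0},{"gripper":10,"delta_pos":[0,3,42],"spin":0},{"gripper":10,"delta_pos":[0,3,43],"spin":0},{"gripper":10,"delta_pos":[0,3,43],"spin":0}]'; python3 - <<'E'
from h import *
cv2.imwrite('pics/w14.png',crop(optics.get_image('wrist'),180,150,340,270,5))
print([ (manip.get_state()['position']*1000).round(1),manip.get_state()['contact_force']])
E
```

```text
clock: 20.35
position: [0.5331, -0.2656, 0.1713]
ee_rot: [0.0, -0.064, 0.998, -0.0]
contact_force: [0.5, -0.2, -0.9]
width: 0.015
[array([ 533.2, -265.6,  171.6]), array([-0.4622806 , -0.75257353, -0.47527533])]
```

View pics/w14.png

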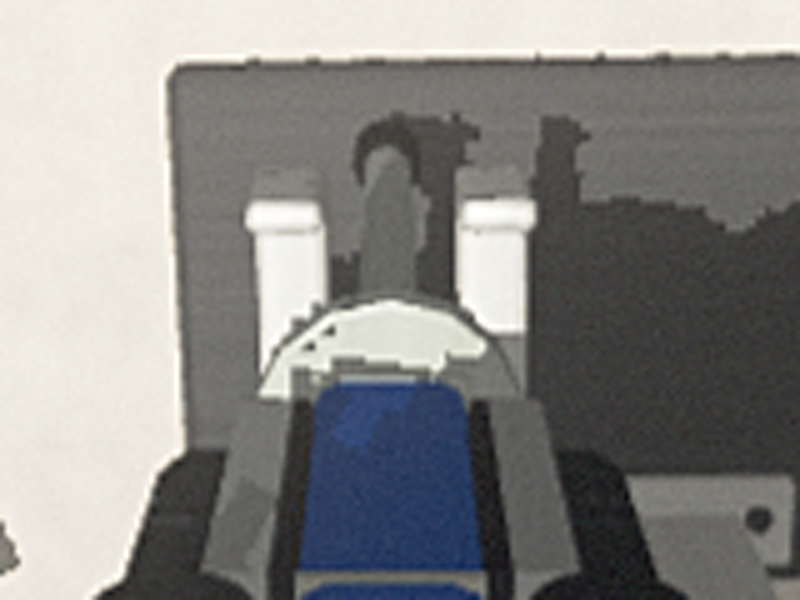

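```bash
python3 -m pendant '[{"gripper":10,"delta_pos":[0,0,1],"spin":0},{"gripper":10,"delta_pos":[0,0,2],"spin":0},{"gripper":10,"delta_pos":[0,0,2],"spin":0},{"gripper":18,"delta_pos":[0,0,2],"spin":0},{"gripper":22,"delta_pos":[0,0,2],"spin":0},{"gripper":40,"delta_pos":[0,0,2],"spin":0},{"gripper":50,"delta_pos":[0,0,2],"spin":0},{"gripper":50,"delta_pos":[0,0,2],"spin":0},{"gripper":50,"delta_pos":[0,0,-15],"spin":0},{"gripper":50,"delta_pos":[0,0,-40],"spin":0},{"gripper":50,"delta_pos":[0,0,-75],"spin":0},{"gripper":50,"delta_pos":[0,0,-110],"spin":0},{"gripper":50,"delta_pos":[20,0,-120],"spin":0},{"gripper":50,"delta_pos":[50,0,-120],"spin":0},{"gripper":50,"delta_pos":[50,0,-120],"spin":0},{"gripper":50,"delta_pos":[50,0,-120],"spin":0}]'; python3 - <<'E'
from h import *
w=optics.get_image('wrist');c=cam('wrist')
cv2.imwrite('pics/w15.png',crop(w,185,130,345,250,5))
m=cv2.inRange(cv2.cvtColor(w,cv2.COLOR_BGR2HSV),(100,100,30),(130,255,255))
k,l,st,ce=cv2.connectedComponentsWithStats(m)
for i in range(1,k):
  if st[i][4]>60: print(st[i],ce[i],onz(c,ce[i],.205))
E
```

```text
clock: 22.0
position: [0.4821, -0.2718, 0.2909]
ee_rot: [-0.0, -0.063, 0.998, 0.0]
contact_force: [-0.0, 0.5, -0.2]
width: 0.05
[249 229  18  18 282] [257.65602837 237.43617021] [ 0.51498668 -0.26708099  0.205     ]
[248 248  19  18 311] [257.27652733 256.85530547] [ 0.53179219 -0.26523686  0.205     ]
```

View pics/w15.png

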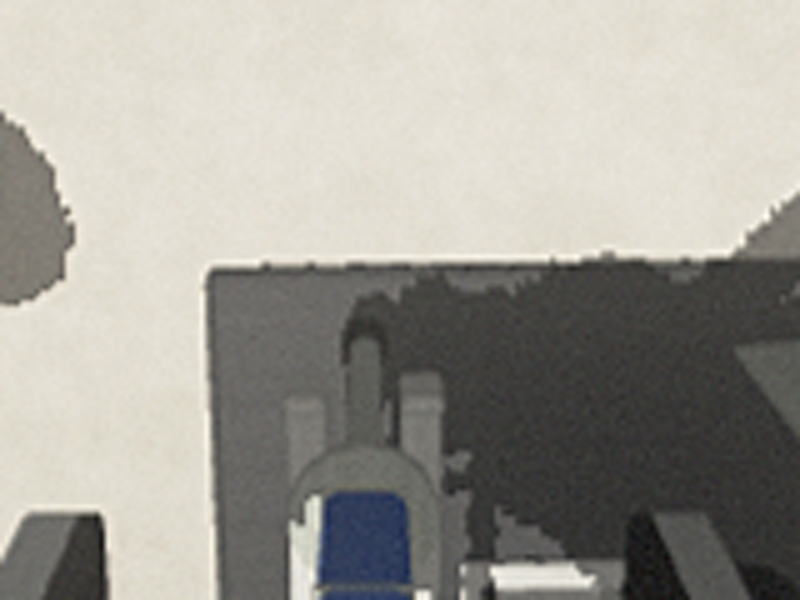

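```bash
python3 -m pendant '[{"gripper":50,"delta_pos":[30,0,0],"spin":0},{"gripper":50,"delta_pos":[60,0,0],"spin":0},{"gripper":50,"delta_pos":[90,0,0],"spin":0},{"gripper":50,"delta_pos":[110,0,0],"spin":0},{"gripper":50,"delta_pos":[120,0,0],"spin":0},{"gripper":50,"delta_pos":[120,0,0],"spin":0},{"gripper":50,"delta_pos":[120,0,0],"spin":0}]'; python3 - <<'E'
from h import *
t=optics.get_image('top');s=optics.get_image('scene')
cv2.imwrite('pics/f1.png',np.hstack([crop(t,165,160,235,240,5),crop(s,240,170,330,250,5)]))
c=cam('top')
g=cv2.cvtColor(t,cv2.COLOR_BGR2HSV)
m=cv2.inRange(g,(15,15,190),(40,90,255))[180:225,182:225]
cv2.imwrite('pics/f2.png',t)
E
```

```text
clock: 22.75
position: [0.3652, -0.2873, 0.2911]
ee_rot: [0.0, -0.064, 0.998, 0.0]
contact_force: [0.2, -0.8, -0.1]
width: 0.0498
```

View pics/f1.png

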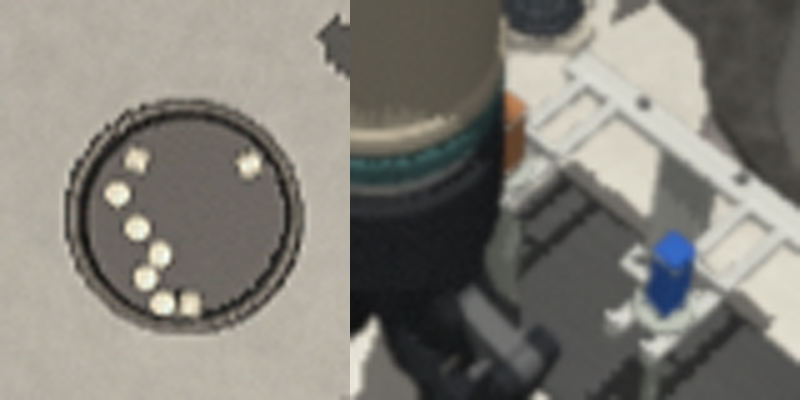

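View pics/f2.png

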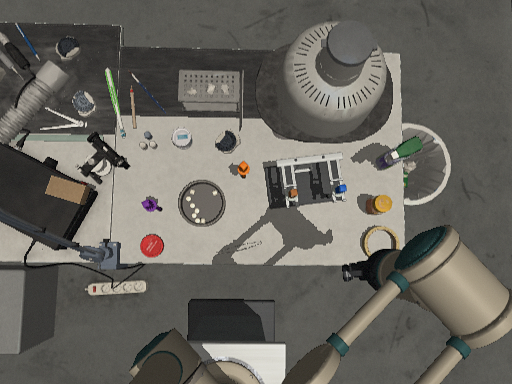

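```bash
python3 - <<'E'
from rig import ticket
print(ticket.sign_off())
E
```

```text
the job is handed in; nothing more can be done
None
```

I took the blue-handled rod from the right fork, knocked the two upper beads off the heap, and spread the beads round the dish. Then I hung the rod back in the right fork and signed off at about 23 s. No verdict was reported.

**Beads:** The last top view shows all eight in the dish in one layer, none on top of another. There are beads more than 10 mm out on every side. On the −y side there is only one, about 30 mm out.

**Rod:** It hangs behind the lip. The top of its handle measured (0.532, −0.265), against (0.531, −0.264) before I took it. I judged its height and uprightness only from the pictures.

**Dish:** It appears to have moved about 3 mm towards −x.

**Forces:** The wrist force reached 5.3 N while gripping the rod; otherwise readings at the end of each move stayed at about 2 N or less.

**Disagreement:** The recorded grasp position had the rod about 3 mm off the fork's centre when I brought it back. I saw this in the wrist view and corrected it before lowering the rod.

**Other things:** In the last top view the spatula, tin and dental model look unmoved. I did not measure them, and I did not check the jar.

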